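# Change the label tape and set the spindle brake

## Task

Slide the orange tape roll up off the spindle of the blue label-tape stand and lay it flat in the grey tray, without dropping it. Then, with the spindle empty, set its brake: turn the brass thumbscrew clockwise until it seats, back it off a quarter turn, and finish with the gripper still holding the thumbscrew there, so that a colleague can lock it. Leave everything else on the bench where it is.

Things in the scene. Friction and masses are not known exactly. Their poses are not given: they have to be found in the camera images.
- stand: fixed blue label-tape stand: base plate 84 (x) x 190 (y) x 12 mm high, origin at the centre of its underside on the bench, z up, yaw within 46 degrees of zero. Steel spindle with the roll at y = -50 mm of its frame; at y = +50 mm the grey brake boss (50 mm diameter, white face 36 mm above the bench) with the thumbscrew. On the white face: red mark towards the stand's +x, green mark towards its +y
- spindle_tip (a point): centre of the top of the upright spindle, 73 mm above the bench; the spindle is 18 mm in diameter and rises from a black flange (42 mm diameter, top 28 mm above the bench) that carries the roll
- tape_roll: orange tape roll on a cardboard core, threaded on the spindle and resting on the flange: 58 mm outside diameter, 25 mm hole, 25 mm high, about 60 g, rigid; origin at the centre of its underside, z along its axis. Its underside is at 28 mm above the bench at the start
- tray: fixed grey open tray, 150 x 150 x 25 mm high, walls 4 mm, floor 4 to 5 mm thick; origin at the centre of its underside
- tray_in (a point): centre of the tray's inner floor
- thumbscrew (a joint): turn of the thumbscrew, rad: 0 = seated (a hard stop), positive = backed off (counterclockwise from above); 1.571 is a quarter turn off the seat. Starts at 0.5 to 1.2, range to 3.0; light friction (0.04 N m); stays where left; does not rise or sink as it turns
- screw_grip (a point): brass spade head of the thumbscrew: upright flat plate 34 mm wide (x), 10 mm thick (y), from 43 to 74 mm above the bench, pinched across its thickness; this point is on the screw axis 62 mm above the bench, z up. A black pointer (stripe on top, nose below) marks its +x end: over the red mark (head x along stand x) when seated, over the green one (along stand y) a quarter turn off
- spare_roll: green tape roll lying flat on the bench, a bystander of the same size as the orange one; origin at the centre of its underside
- orange_rack: orange microtube rack, about 116 x 196 x 66 mm high with its tubes, bystander; origin at the centre of its underside
- green_rack: green microtube rack, about 116 x 196 x 66 mm high with its tubes, bystander; origin at the centre of its underside
- tip_box: open black box of pipette tips, 85 x 120 x 62 mm high, bystander; origin at the centre of its underside
- wash_bottle: white wash bottle with yellow cap and bent spout, 74 mm across, 226 mm high, bystander; origin at the centre of its underside
- marker: white marker pen with a blue cap, lying down, 130 x 14 x 14 mm along its x, bystander; origin at its underside
Not all that is in view belongs to the job. There is more than one size of the tray; the job needs the smaller. Of the things that look like the tape_roll, the larger one is meant.

How it is judged:
By the outcome, as a careful person would: the job done as asked, in the order asked, and still so for the second after the job is handed in, while the arm keeps its last pose, push and grip.
It also fails if it takes over 67 s, if anything falls off the work surface, if the arm or the gripper's body presses on something with over 40 N, if the wrist force passes 120 N, or if a joint passes its speed limit or range.

## Robot

A 7-joint arm with a two-finger parallel gripper is mounted at the origin on the work surface. World frame = base frame: x ahead of the robot, y to its left, z up, the work surface at z = 0. Lengths are in mm, angles in rad, forces in N, time in s.
With the tool pointing down it reaches from about 350 to 900 mm from the base axis. Payload 8.1 kg.
Tool frame: the origin (TCP) lies at the very end of the fingers, on their centre line; the grasp point (between the pads) lies 19 mm behind it; z points along the fingers, y is the direction in which the jaws open and shut (so a half turn about z gives the same grasp; the last joint's range is limited). The gripper opens to 92 mm and grips with 3 to 60 N. Pads are 19 mm wide; open, the fingers measure 130 mm over their backs; the gripper's body (75 mm by 190 mm) begins 47 mm behind the grasp point.
Start: joints at [1.001, 0.434, 0.025, 1.573, -0.012, 1.134, -0.075], TCP at [281.249, -558.158, 226.742] pointing down, gripper open.
Joint ranges: [-2.62, 2.62], [-0.44, 2.09], [-1.27, 1.32], [0.08, 2.57], [-1.32, 4.46], [0.12, 2], [-2.74, 2.74]. Speed limits (rad/s): [2.22, 2.22, 3.01, 3.01, 3.14, 3.14, 3.14].

## Interface

Orientations are given as a unit quaternion [w, x, y, z].
In Python, from station import manip gives the robot as it stands.
- The arm moves only by the shell command python3 -m crank 'ROWS' [OPENING] [FORCE]. ROWS is JSON, a list of rows, each an object of numbers: "tx", "ty", "tz": the shift along the tool's x, y, z in m; "ax", "ay", "az": the turn, a rotation vector about the tool's x, y, z in rad. In form: [{"tx": .., "ty": .., "tz": .., "ax": .., "ay": .., "az": ..}, ...]. A call has 1 to 10 rows; each row is the pose to reach, as a shift and turn from the pose commanded when the call began, along the tool's axes at that moment; what a row does not reach only later rows make up. A row lasts 1/12 s, in which the tool goes at most 41.7 mm and 7.16 degrees, less where a joint would pass 70% of its speed; a pose out of reach is approached as far as the arm can. A call with a gripper value outside its range is refused whole. OPENING is the gripper's target within -1 to 1 (fully open at 1, half-way at 0, shut at -1), set as the call begins (- or left out, the last holds). The fingers move at their own pace and stop on an object; FORCE is the grip in N (left out, the last holds). Time passes only in rows, so rows that repeat a pose let the fingers close. It gives the time, the measured TCP pose, the force and the opening at its end, in the units of the state.
- manip.read_state(): the state, without advancing time (a new reading comes with each control period).
- manip.grab_frame(name): name is "side" or "top"; returns the picture (420x560x3 uint8, red, green, blue); there is no depth.
- manip.camera_info(name): a dict with "fov_y" (degrees; the focal length in pixels is half the picture's height over the tangent of half this angle, whatever the lens; pixels are square), "cx", "cy" (the principal point, pixels), "world_to_cam" (4x4, takes a point from world to camera coordinates). Camera axes: x right, y up, looking along -z (the intrinsics and any distortion apply to the point x, -y, -z); pixel columns grow to the right and rows downward; lengths in mm; the calibration is good to about 2 mm. A picture is of the moment at which its call begins. camera_info takes no time and is no camera call.
- manip.close_job(): hands the job in, once; it reports no verdict.
The state is a dict: "t": time; "joints": joint angles; "joint_vel": joint speeds; "tau": joint torques, N m; "ee_pos": TCP position; "tcp_rot": TCP orientation; "force": force on the tool from outside, world axes, zero at the start; "ft_torque": the same for the moment, N m; "width": finger opening in mm.
Only numpy, scipy, OpenCV 4.12 (cv2) and the standard library are available. Lean on these libraries where they do the work, as an engineer would, in place of code of your own. Each camera call takes 0.05 s, during which the arm holds its last target. There are 200 camera calls.

## Working session

There is one attempt and no reset: what is moved stays moved. The work goes in short steps, Python scripts to look and compute and a shell command to move; the robot and the scene stay as the last step left them, time stands still between calls to the robot, and variables do not carry over. Pictures are saved under pics/ and viewed, about 8 in all and at most 12, crops included, and the job is handed in when it is done.

```bash
mkdir -p pics
python3 - <<'E'
from station import manip
import cv2,json
for n in("top","side"):
    im=manip.grab_frame(n); cv2.imwrite(f"pics/{n}0.png",im[:,:,::-1])
    c=manip.camera_info(n); print(n,c)
print(manip.read_state())
E
```

```text
top {'fov_y': 49.46925125775178, 'cx': 281.94288106792936, 'cy': 205.54777298763233, 'world_to_cam': array([[-5.88036935e-03, -9.99845390e-01,  1.65715726e-02,
         2.01762213e+01],
       [ 9.80408658e-01, -2.50164161e-03,  1.96958385e-01,
        -4.98723187e+02],
       [-1.96886477e-01,  1.74051013e-02,  9.80271788e-01,
        -1.13996378e+03],
       [ 0.00000000e+00,  0.00000000e+00,  0.00000000e+00,
         1.00000000e+00]])}
side {'fov_y': 52.39745732217586, 'cx': 273.55084661432636, 'cy': 210.10551353572745, 'world_to_cam': array([[ 9.94426074e-01, -1.05128045e-01, -8.05465932e-03,
        -4.99586543e+02],
       [ 5.90247853e-02,  4.91767069e-01,  8.68723906e-01,
        -1.31277226e+02],
       [-8.73662294e-02, -8.64357127e-01,  4.95231156e-01,
        -1.04591288e+03],
       [ 0.00000000e+00,  0.00000000e+00,  0.00000000e+00,
         1.00000000e+00]])}
{'t': 0.1, 'joints': array([ 1.00142035,  0.43515572,  0.02501882,  1.57399441, -0.01156597,
        1.13399063, -0.07511347]), 'joint_vel': array([-2.44250976e-04, -2.07166242e-04,  3.12846524e-05, -3.14657348e-03,
        8.21766862e-05, -1.10494755e-03, -1.96438236e-05]), 'tau': array([ 2.15103209e-03, -6.69128609e+01,  9.87664908e-01, -3.15153050e+01,
       -6.05442747e-02,  3.73349246e-02,  3.46189347e-05]), 'ee_pos': array([ 280.97378044, -557.78022371,  226.02700746]), 'tcp_rot': array([-6.57075437e-04,  9.72900829e-01,  2.31221722e-01, -2.47517803e-04]), 'force': array([ 0.46013309, -0.57734294, -0.32781722]), 'ft_torque': array([-0.00759674, -0.04042477,  0.00151433]), 'width': 91.79541144556586}
```

View pics/top0.png

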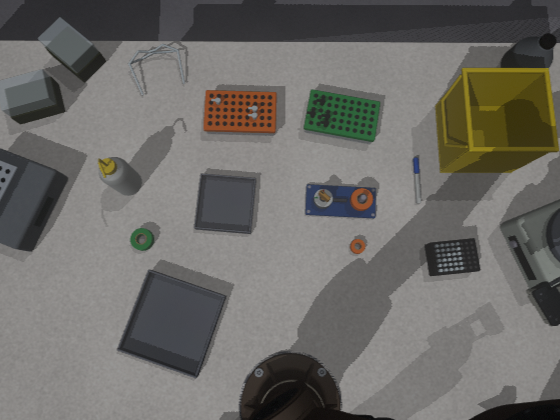

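View pics/side0.png

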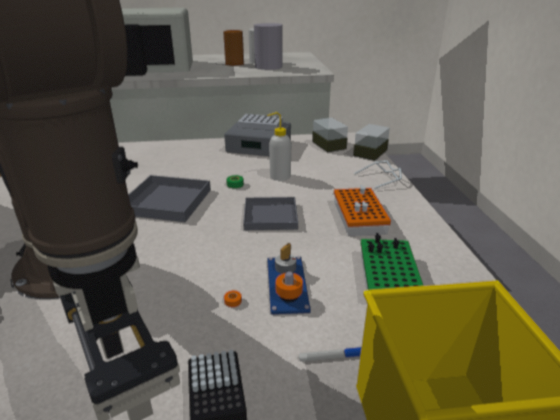

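Top view: the tray candidates are (227,203), small, and (172,322), large. The smaller one is wanted. The orange ring candidates are (362,199), on the spindle and larger, and (358,246), small and loose on the bench. The one on the spindle is meant. I'll confirm both in an enlarged crop.

```bash
cat > h.py <<'E'
from station import manip
import numpy as np, cv2
def f(n): return 210/np.tan(np.radians(manip.camera_info(n)["fov_y"])/2)
def ray(n,u,v):
    c=manip.camera_info(n);T=c["world_to_cam"];k=f(n)
    d=np.array([(u-c["cx"])/k,-(v-c["cy"])/k,-1]);R=T[:3,:3]
    return -R.T@T[:3,3],R.T@d
def at(n,u,v,z):
    o,d=ray(n,u,v);return o+d*(z-o[2])/d[2]
def px(n,p):
    c=manip.camera_info(n);q=c["world_to_cam"]@np.r_[p,1];k=f(n)
    return np.array([c["cx"]-k*q[0]/q[2],c["cy"]+k*q[1]/q[2]])
def crop(n,x,y,w,h,s,name):
    im=manip.grab_frame(n);cv2.imwrite("pics/"+name,cv2.resize(im[y:y+h,x:x+w,::-1],None,fx=s,fy=s,interpolation=cv2.INTER_CUBIC))
E
python3 - <<'E'
from h import *
a=manip.grab_frame("top")[175:255,300:385,::-1];b=manip.grab_frame("side")[225:320,210:325,::-1]
A=cv2.resize(a,None,fx=7,fy=7,interpolation=2);B=cv2.resize(b,None,fx=6,fy=6,interpolation=2)
cv2.imwrite("pics/c1.png",A);cv2.imwrite("pics/c2.png",B)
print("spindle top",at("top",362,199,73),"roll c",at("top",362,199,53),"boss",at("top",323,198,36))
for p in [(306,184),(377,185),(376,218),(306,215)]: print("base",at("top",*p,12))
for p in [(200,174),(257,178),(253,233),(195,230)]: print("tray",at("top",*p,25))
print("small ring",at("top",358,246,12))
E
```

```text
spindle top [ 510.71956997 -187.51510447   73.        ] roll c [ 515.02802248 -191.47673198   53.        ] boss [521.64188688 -91.19759379  36.        ]
base [565.96342951 -48.42594552  12.        ]
base [ 562.8199323  -242.22057008   12.        ]
base [ 471.54277186 -235.22222514   12.        ]
base [480.27978615 -47.03029209  12.        ]
tray [590.93431402 237.83689875  25.        ]
tray [579.5817602   84.39417256  25.        ]
tray [430.28592978  94.17289622  25.        ]
tray [438.77345745 246.45621778  25.        ]
small ring [ 396.33868894 -183.77534486   12.        ]
```

View pics/c1.png

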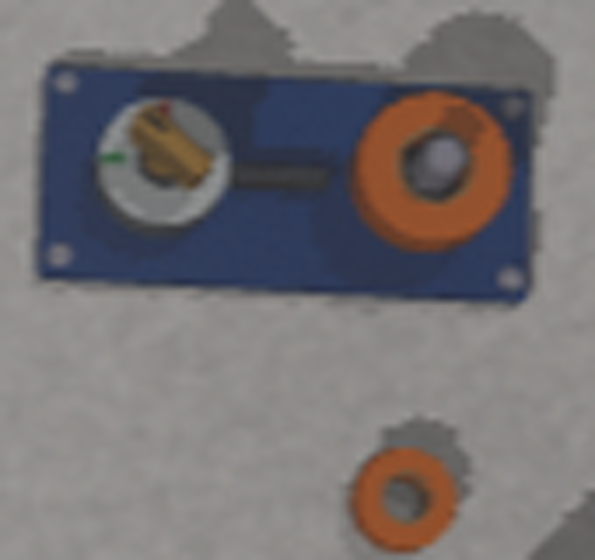

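View pics/c2.png

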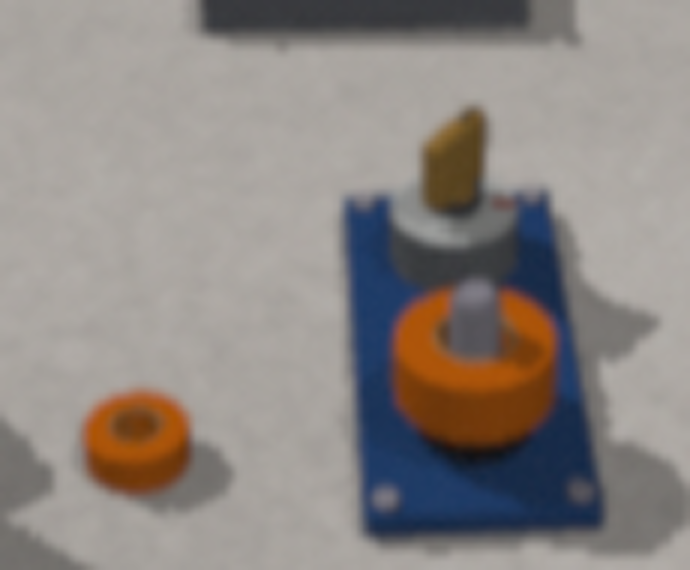

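Crops (origin (300,175), ×7): the spindle roll at (433,165) has a crop OD of about 155 px, against 107 px for the loose ring, so the larger one is on the spindle. The brake boss is at (163,155), with the red mark up and the green mark left. The head runs from (143,122) to (200,172), so the screw angle is about 0.85.

Run:
```python
from h import *
t=lambda x,y,z:at("top",300+(x-3.)/7,175+(y-3.)/7,z)
s=lambda x,y,z:at("side",210+(x-2.5)/6,225+(y-2.5)/6,z)
np.set_printoptions(precision=1,suppress=True)
c=[t(46,62,12),t(531,90,12),t(525,303,12),t(38,280,12)];c=np.array(c)
print(c,c.mean(0),[np.linalg.norm(c[i]-c[i-1]) for i in range(4)])
y=c[0]-c[1];x=c[0]-c[3];y2=c[3]-c[2];x2=c[1]-c[2];a=lambda v:np.arctan2(v[1],v[0])
print("yaw %.3f %.3f %.3f %.3f"%(a(x),a(x2),a(y)-np.pi/2,a(y2)-np.pi/2))
print("top: spindle",t(448,153,73),"roll",t(433,165,53),"boss",t(164,155,36),"head",t(172,147,74))
print("side: spindle",s(476,287,73),"roll",s(475,345,53),"boss",s(455,212,36))
o,d=ray("top",300+445/7,175+150/7)
```

```text
[[ 567.6  -48.8   12. ]
 [ 556.  -237.6   12. ]
 [ 471.9 -231.4   12. ]
 [ 481.5  -44.4   12. ]] [ 519.2 -140.5   12. ] [np.float64(86.2246192334083), np.float64(189.11449812992976), np.float64(84.30401866801539), np.float64(187.2668175217409)]
yaw -0.052 -0.074 -0.061 -0.051
top: spindle [ 517.5 -191.8   73. ] roll [ 517.3 -190.1   53. ] boss [525.1 -91.3  36. ] head [519.7 -90.1  74. ]
side: spindle [ 515.3 -188.6   73. ] roll [ 514.2 -195.5   53. ] boss [520.4 -94.5  36. ]
```

```bash
python3 -m crank '[{"tx":0.037,"ty":-0.022,"tz":0,"az":-0.1},{"tx":0.075,"ty":-0.044,"tz":0,"az":-0.2},{"tx":0.112,"ty":-0.067,"tz":0,"az":-0.31},{"tx":0.150,"ty":-0.089,"tz":0,"az":-0.42},{"tx":0.187,"ty":-0.111,"tz":0.01,"az":-0.52},{"tx":0.225,"ty":-0.134,"tz":0.02,"az":-0.62},{"tx":0.262,"ty":-0.156,"tz":0.03,"az":-0.73},{"tx":0.300,"ty":-0.178,"tz":0.04,"az":-0.83},{"tx":0.338,"ty":-0.2,"tz":0.05,"az":-0.94},{"tx":0.375,"ty":-0.223,"tz":0.06,"az":-1.044}]' 1
cat >> h.py <<'E'
from scipy.spatial.transform import Rotation as Rn
def go(x,y,z,ya):
    "shift/turn in tool axes to put TCP at x,y,z with tool y at world angle ya (mod pi), pointing down"
    s=manip.read_state();q=s["tcp_rot"];R=Rn.from_quat(np.r_[q[1:],q[0]]).as_matrix()
    best=None
    for a in (ya,ya+np.pi):
        Y=np.array([np.cos(a),np.sin(a),0]);Z=np.array([0,0,-1.]);T=np.c_[np.cross(Y,Z),Y,Z]
        rv=Rn.from_matrix(R.T@T).as_rotvec()
        if best is None or np.linalg.norm(rv)<np.linalg.norm(best):best=rv
    print("t",round(s["t"],2),"pos",s["ee_pos"].round(1),"w",round(s["width"],1),"F",s["force"].round(1),"J",s["joints"].round(2))
    print("shift m",(R.T@(np.r_[x,y,z]-s["ee_pos"])/1000).round(4),"turn",best.round(3),"toolx",R[:,0].round(3))
E
python3 -c "
from h import *
go(516,-190.5,120,-0.06)"
```

```text
t 0.2 pos [ 281.1 -557.9  226.2] w 91.9 F [ 0.5  0.7 -0.6] J [ 1.    0.43  0.02  1.57 -0.01  1.13 -0.08]
shift m [ 0.3751 -0.2223  0.1064] turn [-1.000e-03 -0.000e+00 -1.044e+00] toolx [ 0.893  0.45  -0.   ]invalid input
```

```bash
python3 -m crank '[{"tx":0.037,"ty":-0.022,"tz":0.0,"ax":0.0,"ay":0.0,"az":-0.1},{"tx":0.075,"ty":-0.044,"tz":0.0,"ax":0.0,"ay":0.0,"az":-0.2},{"tx":0.112,"ty":-0.067,"tz":0.0,"ax":0.0,"ay":0.0,"az":-0.31},{"tx":0.150,"ty":-0.089,"tz":0.0,"ax":0.0,"ay":0.0,"az":-0.42},{"tx":0.187,"ty":-0.111,"tz":0.01,"ax":0.0,"ay":0.0,"az":-0.52},{"tx":0.225,"ty":-0.134,"tz":0.02,"ax":0.0,"ay":0.0,"az":-0.62},{"tx":0.262,"ty":-0.156,"tz":0.03,"ax":0.0,"ay":0.0,"az":-0.73},{"tx":0.300,"ty":-0.178,"tz":0.04,"ax":0.0,"ay":0.0,"az":-0.83},{"tx":0.338,"ty":-0.2,"tz":0.05,"ax":0.0,"ay":0.0,"az":-0.94},{"tx":0.375,"ty":-0.223,"tz":0.06,"ax":0.0,"ay":0.0,"az":-1.044}]' 1
python3 -c "
from h import *
go(516,-190.5,120,-0.06)"
```

```text
t: 1.03
ee_pos: [503.0, -210.3, 172.3]
tcp_rot: [0.0, 0.726, 0.687, 0.0]
force: [0.5, -0.5, 0.3]
width: 91.5
t 1.03 pos [ 503.  -210.3  172.3] w 91.5 F [ 0.5 -0.5  0.3] J [ 0.55  0.39 -0.33  1.82  0.15  0.96  0.1 ]
shift m [0.0205 0.0119 0.0523] turn [0.    0.    0.005] toolx [ 0.055  0.998 -0.   ]
```

```bash
python3 -m crank '[{"tx":0.0,"ty":0.0,"tz":0.0,"ax":0.0,"ay":0.0,"az":0.0},{"tx":0.0,"ty":0.0,"tz":0.0,"ax":0.0,"ay":0.0,"az":0.0},{"tx":0.0,"ty":0.0,"tz":0.0,"ax":0.0,"ay":0.0,"az":0.0},{"tx":0.0,"ty":0.0,"tz":0.0,"ax":0.0,"ay":0.0,"az":0.0}]' 1
python3 -c "
from h import *
go(516,-190.5,110,-0.06)
crop('top',300,150,95,75,8,'d1.png');crop('side',230,190,115,95,6,'d2.png')
for n in('top','side'):
  print(n,[px(n,p).round(1) for p in ([516,-190.5,73],manip.read_state()['ee_pos'])])"
```

```text
t: 1.37
ee_pos: [501.6, -213.5, 172.7]
tcp_rot: [0.0, 0.729, 0.685, -0.0]
force: [-0.6, 0.0, 0.4]
width: 91.5
t 1.37 pos [ 501.6 -213.5  172.7] w 91.5 F [-0.6  0.   0.4] J [ 0.55  0.38 -0.33  1.82  0.15  0.96  0.1 ]
shift m [0.0239 0.013  0.0627] turn [-0.     0.001 -0.003] toolx [ 0.063  0.998 -0.001]
top [array([363.1, 197. ]), array([381.2, 193.8])]
side [array([289.4, 273. ]), array([284.1, 239.6])]
```

View pics/d2.png

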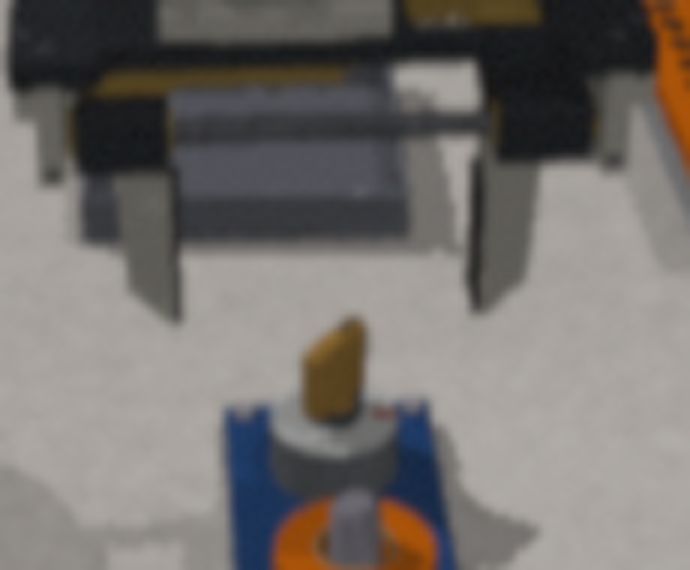

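The side crop shows the fingertips at (180,320) and (478,310). Their midpoint is about 2.5 px from the prediction, and the spindle tip at (357,495) is within 1 px, so the calibration holds. Descending over the roll.

```bash
python3 -m crank '[{"tx":0.012,"ty":0.007,"tz":0.01,"ax":0.0,"ay":0.0,"az":0.0},{"tx":0.024,"ty":0.013,"tz":0.03,"ax":0.0,"ay":0.0,"az":0.0},{"tx":0.024,"ty":0.013,"tz":0.045,"ax":0.0,"ay":0.0,"az":0.0},{"tx":0.024,"ty":0.013,"tz":0.06,"ax":0.0,"ay":0.0,"az":0.0},{"tx":0.024,"ty":0.013,"tz":0.08,"ax":0.0,"ay":0.0,"az":0.0},{"tx":0.024,"ty":0.013,"tz":0.1,"ax":0.0,"ay":0.0,"az":0.0},{"tx":0.024,"ty":0.013,"tz":0.12,"ax":0.0,"ay":0.0,"az":0.0},{"tx":0.024,"ty":0.013,"tz":0.133,"ax":0.0,"ay":0.0,"az":0.0},{"tx":0.024,"ty":0.013,"tz":0.141,"ax":0.0,"ay":0.0,"az":0.0},{"tx":0.024,"ty":0.013,"tz":0.141,"ax":0.0,"ay":0.0,"az":0.0}]' 1
python3 -c "
from h import *
go(516,-190.5,31,-0.06)"
```

```text
t: 2.3
ee_pos: [515.5, -189.5, 30.3]
tcp_rot: [-0.001, 0.729, 0.685, -0.001]
force: [-1.0, 0.3, 0.7]
width: 91.9
t 2.3 pos [ 515.5 -189.5   30.3] w 91.9 F [-1.   0.3  0.7] J [ 0.46  0.58 -0.28  1.93  0.25  0.67 -0.04]
shift m [-0.001   0.0006 -0.0007] turn [-0.002 -0.    -0.002] toolx [0.062 0.998 0.   ]
```

```bash
python3 -m crank '[{"tx":-0.001,"ty":0.0,"tz":0.0,"ax":0.0,"ay":0.0,"az":0.0},{"tx":-0.001,"ty":0.0,"tz":0.0,"ax":0.0,"ay":0.0,"az":0.0},{"tx":-0.001,"ty":0.0,"tz":0.0,"ax":0.0,"ay":0.0,"az":0.0},{"tx":-0.001,"ty":0.0,"tz":0.0,"ax":0.0,"ay":0.0,"az":0.0},{"tx":-0.001,"ty":0.0,"tz":0.0,"ax":0.0,"ay":0.0,"az":0.0},{"tx":-0.001,"ty":0.0,"tz":0.0,"ax":0.0,"ay":0.0,"az":0.0},{"tx":-0.001,"ty":0.0,"tz":0.0,"ax":0.0,"ay":0.0,"az":0.0},{"tx":-0.001,"ty":0.0,"tz":0.0,"ax":0.0,"ay":0.0,"az":0.0}]' -1 20
python3 -c "
from h import *
go(516,-190.5,31,-0.06)"
```

```text
t: 2.97
ee_pos: [516.8, -189.9, 32.0]
tcp_rot: [0.0, 0.728, 0.686, 0.0]
force: [-0.2, 0.3, 6.2]
width: 57.3
t 2.97 pos [ 516.8 -189.9   32. ] w 57.3 F [-0.2  0.3  6.2] J [ 0.46  0.57 -0.29  1.93  0.25  0.67 -0.04]
shift m [-0.0006 -0.0008  0.001 ] turn [ 0.001  0.    -0.   ] toolx [ 0.06   0.998 -0.   ]
```

```bash
python3 -m crank '[{"tx":0.0,"ty":0.0,"tz":-0.005,"ax":0.0,"ay":0.0,"az":0.0},{"tx":0.0,"ty":0.0,"tz":-0.012,"ax":0.0,"ay":0.0,"az":0.0},{"tx":0.0,"ty":0.0,"tz":-0.022,"ax":0.0,"ay":0.0,"az":0.0},{"tx":0.0,"ty":0.0,"tz":-0.034,"ax":0.0,"ay":0.0,"az":0.0},{"tx":0.0,"ty":0.0,"tz":-0.046,"ax":0.0,"ay":0.0,"az":0.0},{"tx":0.0,"ty":0.0,"tz":-0.058,"ax":0.0,"ay":0.0,"az":0.0},{"tx":0.0,"ty":0.0,"tz":-0.070,"ax":0.0,"ay":0.0,"az":0.0},{"tx":0.0,"ty":0.0,"tz":-0.082,"ax":0.0,"ay":0.0,"az":0.0},{"tx":0.0,"ty":0.0,"tz":-0.092,"ax":0.0,"ay":0.0,"az":0.0},{"tx":0.0,"ty":0.0,"tz":-0.1,"ax":0.0,"ay":0.0,"az":0.0}]'
python3 -c "
from h import *
c=np.array([at('top',*p,25) for p in [(200,174),(257,178),(253,233),(195,230)]]);print(c.mean(0))
go(510,165.7,130,-0.06)
im=manip.grab_frame('side')[150:310,200:340,::-1];im2=manip.grab_frame('top')[160:300,190:270,::-1]
a=cv2.resize(im,(400,457));b=cv2.resize(im2,(261,457));cv2.imwrite('pics/e.png',np.hstack([a,b]))"
```

```text
t: 3.8
ee_pos: [516.9, -189.9, 133.2]
tcp_rot: [0.001, 0.728, 0.686, 0.0]
force: [-0.6, 0.3, -0.1]
width: 57.4
[509.89386536 165.71504633  25.        ]
t 3.8 pos [ 516.9 -189.9  133.2] w 57.4 F [-0.6  0.3 -0.1] J [ 0.5   0.44 -0.33  1.85  0.18  0.88  0.02]
shift m [ 0.3545 -0.0283  0.003 ] turn [ 0.001  0.    -0.   ] toolx [ 0.06   0.998 -0.   ]
```

View pics/e.png

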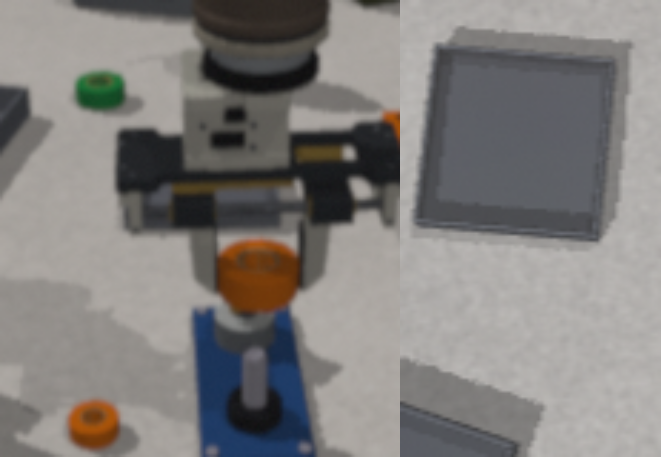

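Picture: the roll is level in the jaws and clear of the spindle, which is empty. The tray centre measures (510,166). Carrying over.

```bash
python3 -m crank '[{"tx":0.015,"ty":-0.001,"tz":0.0,"ax":0.0,"ay":0.0,"az":0.0},{"tx":0.045,"ty":-0.003,"tz":0.0,"ax":0.0,"ay":0.0,"az":0.0},{"tx":0.085,"ty":-0.006,"tz":0.0,"ax":0.0,"ay":0.0,"az":0.0},{"tx":0.12,"ty":-0.009,"tz":0.0,"ax":0.0,"ay":0.0,"az":0.0},{"tx":0.155,"ty":-0.012,"tz":0.0,"ax":0.0,"ay":0.0,"az":0.0},{"tx":0.195,"ty":-0.015,"tz":0.0,"ax":0.0,"ay":0.0,"az":0.0},{"tx":0.235,"ty":-0.018,"tz":0.0,"ax":0.0,"ay":0.0,"az":0.0},{"tx":0.27,"ty":-0.021,"tz":0.0,"ax":0.0,"ay":0.0,"az":0.0},{"tx":0.305,"ty":-0.024,"tz":0.0,"ax":0.0,"ay":0.0,"az":0.0},{"tx":0.335,"ty":-0.027,"tz":0.0,"ax":0.0,"ay":0.0,"az":0.0}]'
python3 -m crank '[{"tx":0.01,"ty":-0.001,"tz":0.0,"ax":0.0,"ay":0.0,"az":0.0},{"tx":0.02,"ty":-0.001,"tz":0.0,"ax":0.0,"ay":0.0,"az":0.0},{"tx":0.02,"ty":-0.001,"tz":0.0,"ax":0.0,"ay":0.0,"az":0.0},{"tx":0.02,"ty":-0.001,"tz":0.0,"ax":0.0,"ay":0.0,"az":0.0}]'
python3 -c "
from h import *
go(510,166,10,-0.06)"
```

```text
t: 4.73
ee_pos: [509.0, 148.8, 131.2]
tcp_rot: [-0.0, 0.728, 0.686, -0.0]
force: [1.0, -0.2, -0.2]
width: 57.3
t: 5.07
ee_pos: [510.0, 165.1, 131.2]
tcp_rot: [0.0, 0.728, 0.685, -0.001]
force: [0.0, -1.1, -0.6]
width: 57.1
t 5.07 pos [510.  165.1 131.2] w 57.1 F [ 0.  -1.1 -0.6] J [-0.11  0.43 -0.4   1.88  0.22  0.88 -0.68]
shift m [0.001  0.     0.1212] turn [-0.001  0.001 -0.001] toolx [ 0.061  0.998 -0.001]
```

```bash
python3 -m crank '[{"tx":0.001,"ty":0.0,"tz":0.01,"ax":0.0,"ay":0.0,"az":0.0},{"tx":0.001,"ty":0.0,"tz":0.025,"ax":0.0,"ay":0.0,"az":0.0},{"tx":0.001,"ty":0.0,"tz":0.045,"ax":0.0,"ay":0.0,"az":0.0},{"tx":0.001,"ty":0.0,"tz":0.065,"ax":0.0,"ay":0.0,"az":0.0},{"tx":0.001,"ty":0.0,"tz":0.085,"ax":0.0,"ay":0.0,"az":0.0},{"tx":0.001,"ty":0.0,"tz":0.1,"ax":0.0,"ay":0.0,"az":0.0},{"tx":0.001,"ty":0.0,"tz":0.11,"ax":0.0,"ay":0.0,"az":0.0},{"tx":0.001,"ty":0.0,"tz":0.117,"ax":0.0,"ay":0.0,"az":0.0},{"tx":0.001,"ty":0.0,"tz":0.119,"ax":0.0,"ay":0.0,"az":0.0},{"tx":0.001,"ty":0.0,"tz":0.119,"ax":0.0,"ay":0.0,"az":0.0}]'
python3 -m crank '[{"tx":0.0,"ty":0.0,"tz":0.001,"ax":0.0,"ay":0.0,"az":0.0},{"tx":0.0,"ty":0.0,"tz":0.002,"ax":0.0,"ay":0.0,"az":0.0},{"tx":0.0,"ty":0.0,"tz":0.002,"ax":0.0,"ay":0.0,"az":0.0}]'
```

```text
t: 5.9
ee_pos: [510.1, 166.7, 12.3]
tcp_rot: [0.0, 0.728, 0.685, -0.0]
force: [0.4, 0.8, 0.2]
width: 57.6
t: 6.15
ee_pos: [510.5, 167.4, 11.1]
tcp_rot: [0.0, 0.728, 0.686, 0.001]
force: [0.4, 0.1, 0.3]
width: 57.5
```

```bash
Z='"ax":0.0,"ay":0.0,"az":0.0'; python3 -m crank '[{"tx":0.0,"ty":0.0,"tz":0.001,"ax":0.0,"ay":0.0,"az":0.0},{"tx":0.0,"ty":0.0,"tz":0.001,"ax":0.0,"ay":0.0,"az":0.0},{"tx":0.0,"ty":0.0,"tz":0.001,"ax":0.0,"ay":0.0,"az":0.0}]'
python3 -m crank '[{"tx":0.0,"ty":0.0,"tz":0.001,"ax":0.0,"ay":0.0,"az":0.0},{"tx":0.0,"ty":0.0,"tz":0.001,"ax":0.0,"ay":0.0,"az":0.0},{"tx":0.0,"ty":0.0,"tz":0.001,"ax":0.0,"ay":0.0,"az":0.0}]'
```

```text
t: 6.4
ee_pos: [510.1, 167.2, 9.7]
tcp_rot: [0.0, 0.728, 0.686, 0.0]
force: [-0.5, -0.4, -0.7]
width: 57.4
t: 6.65
ee_pos: [510.0, 167.2, 8.5]
tcp_rot: [-0.0, 0.728, 0.686, -0.0]
force: [0.2, -0.6, -0.3]
width: 57.4
```

```bash
python3 -m crank '[{"tx":0.0,"ty":0.0,"tz":0.001,"ax":0.0,"ay":0.0,"az":0.0},{"tx":0.0,"ty":0.0,"tz":0.001,"ax":0.0,"ay":0.0,"az":0.0},{"tx":0.0,"ty":0.0,"tz":0.001,"ax":0.0,"ay":0.0,"az":0.0}]'
```

```text
t: 6.9
ee_pos: [510.1, 167.3, 8.0]
tcp_rot: [0.0, 0.728, 0.686, 0.0]
force: [-1.3, -1.5, 5.5]
width: 57.9
```

There is 5.5 N of contact at the expected height. Releasing gently, with the opening limited because of the tray walls.

```bash
python3 -m crank '[{"tx":0.0,"ty":0.0,"tz":0.0,"ax":0.0,"ay":0.0,"az":0.0},{"tx":0.0,"ty":0.0,"tz":0.0,"ax":0.0,"ay":0.0,"az":0.0},{"tx":0.0,"ty":0.0,"tz":0.0,"ax":0.0,"ay":0.0,"az":0.0},{"tx":0.0,"ty":0.0,"tz":-0.001,"ax":0.0,"ay":0.0,"az":0.0},{"tx":0.0,"ty":0.0,"tz":-0.004,"ax":0.0,"ay":0.0,"az":0.0},{"tx":0.0,"ty":0.0,"tz":-0.012,"ax":0.0,"ay":0.0,"az":0.0},{"tx":0.0,"ty":0.0,"tz":-0.03,"ax":0.0,"ay":0.0,"az":0.0},{"tx":0.0,"ty":0.0,"tz":-0.06,"ax":0.0,"ay":0.0,"az":0.0},{"tx":0.0,"ty":0.0,"tz":-0.09,"ax":0.0,"ay":0.0,"az":0.0},{"tx":0.0,"ty":0.0,"tz":-0.12,"ax":0.0,"ay":0.0,"az":0.0}]' 0.56
python3 -c "
from h import *
# jaw along head y: stand yaw + screw angle + pi/2
go(522,-90.5,110,-0.06+0.85+np.pi/2)"
```

```text
t: 7.73
ee_pos: [509.7, 167.3, 129.4]
tcp_rot: [-0.0, 0.728, 0.686, -0.0]
force: [0.8, 0.1, 0.5]
width: 71.7
t 7.73 pos [509.7 167.3 129.4] w 71.7 F [0.8 0.1 0.5] J [-0.11  0.43 -0.41  1.88  0.22  0.87 -0.69]
shift m [-0.2566  0.0277  0.0194] turn [-0.     0.     0.721] toolx [0.06  0.998 0.   ]
```

```bash
python3 -m crank '[{"tx":-0.03,"ty":0.003,"tz":0.0,"ax":0.0,"ay":0.0,"az":0.08},{"tx":-0.06,"ty":0.006,"tz":0.0,"ax":0.0,"ay":0.0,"az":0.16},{"tx":-0.09,"ty":0.01,"tz":0.0,"ax":0.0,"ay":0.0,"az":0.25},{"tx":-0.12,"ty":0.013,"tz":0.0,"ax":0.0,"ay":0.0,"az":0.34},{"tx":-0.15,"ty":0.016,"tz":0.0,"ax":0.0,"ay":0.0,"az":0.43},{"tx":-0.18,"ty":0.02,"tz":0.0,"ax":0.0,"ay":0.0,"az":0.52},{"tx":-0.21,"ty":0.023,"tz":0.0,"ax":0.0,"ay":0.0,"az":0.61},{"tx":-0.24,"ty":0.026,"tz":0.0,"ax":0.0,"ay":0.0,"az":0.68},{"tx":-0.257,"ty":0.028,"tz":0.0,"ax":0.0,"ay":0.0,"az":0.721},{"tx":-0.257,"ty":0.028,"tz":0.0,"ax":0.0,"ay":0.0,"az":0.721}]'
python3 -m crank '[{"tx":0.0,"ty":0.0,"tz":0.0,"ax":0.0,"ay":0.0,"az":0.0},{"tx":0.0,"ty":0.0,"tz":0.0,"ax":0.0,"ay":0.0,"az":0.0},{"tx":0.0,"ty":0.0,"tz":0.0,"ax":0.0,"ay":0.0,"az":0.0}]' -0.1
python3 -c "
from h import *
go(522,-90.5,44,-0.06+0.85+np.pi/2)
im=manip.grab_frame('side')[190:290,230:330,::-1];im2=manip.grab_frame('top')[165:245,190:270,::-1]
a=cv2.resize(im,(400,400),interpolation=2);b=cv2.resize(im2,(400,400),interpolation=2);cv2.imwrite('pics/f.png',np.hstack([a,b]))
print(px('side',[522,-90.5,74]),px('side',manip.read_state()['ee_pos']))"
```

```text
t: 8.57
ee_pos: [522.5, -95.6, 128.1]
tcp_rot: [0.001, 0.925, 0.381, -0.0]
force: [0.4, 0.3, -0.8]
width: 71.6
t: 8.82
ee_pos: [522.6, -89.1, 127.7]
tcp_rot: [-0.0, 0.922, 0.386, 0.0]
force: [-0.6, -1.2, -0.3]
width: 55.9
t 8.82 pos [522.6 -89.1 127.7] w 55.9 F [-0.6 -1.2 -0.3] J [ 0.21  0.4  -0.19  1.91  0.1   0.84 -0.8 ]
shift m [-0.0015  0.0006  0.0837] turn [-0.001 -0.001  0.003] toolx [0.702 0.712 0.001]
[285.9713872  245.36560719] [286.34277183 225.14453846]
```

View pics/f.png

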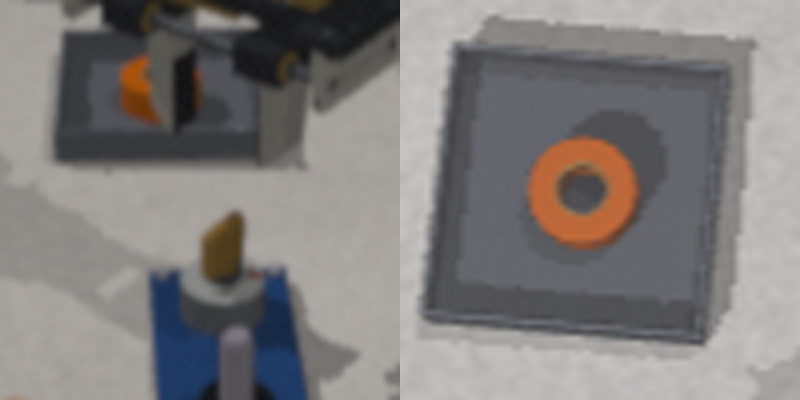

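Picture: the roll lies flat at the tray centre (right half, (583,192)). The spindle is empty, and the head top at (286,245) in the full image matches the prediction. Descending onto the screw with the tip at z≈45.

```bash
python3 -m crank '[{"tx":-0.001,"ty":0.0,"tz":0.01,"ax":0.0,"ay":0.0,"az":0.0},{"tx":-0.001,"ty":0.0,"tz":0.022,"ax":0.0,"ay":0.0,"az":0.0},{"tx":-0.001,"ty":0.0,"tz":0.034,"ax":0.0,"ay":0.0,"az":0.0},{"tx":-0.001,"ty":0.0,"tz":0.046,"ax":0.0,"ay":0.0,"az":0.0},{"tx":-0.001,"ty":0.0,"tz":0.058,"ax":0.0,"ay":0.0,"az":0.0},{"tx":-0.001,"ty":0.0,"tz":0.07,"ax":0.0,"ay":0.0,"az":0.0},{"tx":-0.001,"ty":0.0,"tz":0.078,"ax":0.0,"ay":0.0,"az":0.0},{"tx":-0.001,"ty":0.0,"tz":0.082,"ax":0.0,"ay":0.0,"az":0.0},{"tx":-0.001,"ty":0.0,"tz":0.082,"ax":0.0,"ay":0.0,"az":0.0}]'
python3 -m crank '[{"tx":0.0,"ty":0.0,"tz":0.0,"ax":0.0,"ay":0.0,"az":0.0},{"tx":0.0,"ty":0.0,"tz":0.0,"ax":0.0,"ay":0.0,"az":0.0},{"tx":0.0,"ty":0.0,"tz":0.0,"ax":0.0,"ay":0.0,"az":0.0},{"tx":0.0,"ty":0.0,"tz":0.0,"ax":0.0,"ay":0.0,"az":0.0},{"tx":0.0,"ty":0.0,"tz":0.0,"ax":0.0,"ay":0.0,"az":0.0},{"tx":0.0,"ty":0.0,"tz":0.0,"ax":0.0,"ay":0.0,"az":0.0},{"tx":0.0,"ty":0.0,"tz":0.0,"ax":0.0,"ay":0.0,"az":0.0},{"tx":0.0,"ty":0.0,"tz":0.0,"ax":0.0,"ay":0.0,"az":0.0}]' -1 15
python3 -c "
from h import *
go(522,-90.5,45,-0.06+0.0+np.pi/2);print(manip.read_state()['ft_torque'].round(2))"
```

```text
t: 9.67
ee_pos: [521.1, -91.4, 44.5]
tcp_rot: [-0.0, 0.923, 0.385, -0.001]
force: [-0.0, -0.2, 0.3]
width: 40.8
t: 10.33
ee_pos: [521.2, -90.6, 45.9]
tcp_rot: [-0.001, 0.923, 0.385, -0.0]
force: [-3.4, 3.7, 6.0]
width: 10.3
t 10.33 pos [521.2 -90.6  45.9] w 10.3 F [-3.4  3.7  6. ] J [ 0.19  0.52 -0.17  1.98  0.13  0.65 -0.84]
shift m [0.0007 0.0005 0.0009] turn [-0.001  0.001  0.85 ] toolx [ 0.703  0.711 -0.   ]
[ 0.85  0.72 -0.03]
```

```bash
python3 -m crank '[{"tx":0.0,"ty":-0.0005,"tz":0.0,"ax":0.0,"ay":0.0,"az":0.07},{"tx":0.0,"ty":-0.0005,"tz":0.0,"ax":0.0,"ay":0.0,"az":0.14},{"tx":0.0,"ty":-0.0005,"tz":0.0,"ax":0.0,"ay":0.0,"az":0.21},{"tx":0.0,"ty":-0.0005,"tz":0.0,"ax":0.0,"ay":0.0,"az":0.28},{"tx":0.0,"ty":-0.0005,"tz":0.0,"ax":0.0,"ay":0.0,"az":0.35},{"tx":0.0,"ty":-0.0005,"tz":0.0,"ax":0.0,"ay":0.0,"az":0.42},{"tx":0.0,"ty":-0.0005,"tz":0.0,"ax":0.0,"ay":0.0,"az":0.49},{"tx":0.0,"ty":-0.0005,"tz":0.0,"ax":0.0,"ay":0.0,"az":0.56},{"tx":0.0,"ty":-0.0005,"tz":0.0,"ax":0.0,"ay":0.0,"az":0.62},{"tx":0.0,"ty":-0.0005,"tz":0.0,"ax":0.0,"ay":0.0,"az":0.62}]' -1 15
python3 -c "
from h import *
go(522,-90.5,45,-0.06+0.0+np.pi/2);print(manip.read_state()['ft_torque'].round(3))"
```

```text
t: 11.17
ee_pos: [521.2, -90.5, 45.9]
tcp_rot: [-0.0, 0.996, 0.084, -0.0]
force: [-4.2, 3.9, 6.1]
width: 10.1
t 11.17 pos [521.2 -90.5  45.9] w 10.1 F [-4.2  3.9  6.1] J [ 0.07  0.51  0.01  1.99 -0.01  0.64 -1.33]
shift m [0.0008 0.0001 0.0009] turn [-0.001  0.     0.228] toolx [ 0.986  0.167 -0.   ]
[ 0.726  0.692 -0.076]
```

```bash
python3 -m crank '[{"tx":-0.0004,"ty":-0.0004,"tz":0.0,"ax":0.0,"ay":0.0,"az":0.05},{"tx":-0.0004,"ty":-0.0004,"tz":0.0,"ax":0.0,"ay":0.0,"az":0.1},{"tx":-0.0004,"ty":-0.0004,"tz":0.0,"ax":0.0,"ay":0.0,"az":0.14},{"tx":-0.0004,"ty":-0.0004,"tz":0.0,"ax":0.0,"ay":0.0,"az":0.14},{"tx":-0.0004,"ty":-0.0004,"tz":0.0,"ax":0.0,"ay":0.0,"az":0.14}]' -1 15
P='from h import *
s=manip.read_state();go(522,-90.5,45,-0.06+np.pi/2);print(s["ft_torque"].round(3))'
python3 -c "$P"
python3 -m crank '[{"tx":0.0,"ty":0.0,"tz":0.0,"ax":0.0,"ay":0.0,"az":0.03},{"tx":0.0,"ty":0.0,"tz":0.0,"ax":0.0,"ay":0.0,"az":0.05},{"tx":0.0,"ty":0.0,"tz":0.0,"ax":0.0,"ay":0.0,"az":0.05},{"tx":0.0,"ty":0.0,"tz":0.0,"ax":0.0,"ay":0.0,"az":0.05}]' -1 15
python3 -c "$P"
```

```text
t: 11.58
ee_pos: [521.1, -90.5, 45.9]
tcp_rot: [-0.0, 1.0, 0.016, 0.0]
force: [-1.6, 3.3, 5.7]
width: 10.0
t 11.58 pos [521.1 -90.5  45.9] w 10.0 F [-1.6  3.3  5.7] J [ 0.04  0.51  0.04  2.   -0.04  0.64 -1.43]
shift m [0.0009 0.     0.0009] turn [-0.    -0.     0.093] toolx [0.999 0.033 0.   ]
[ 0.781  0.526 -0.003]
t: 11.92
ee_pos: [521.1, -90.5, 45.9]
tcp_rot: [-0.0, 1.0, -0.009, 0.0]
force: [-1.9, 3.0, 6.3]
width: 9.8
t 11.92 pos [521.1 -90.5  45.9] w 9.8 F [-1.9  3.   6.3] J [ 0.03  0.51  0.06  2.   -0.05  0.64 -1.47]
shift m [ 0.0009 -0.      0.0009] turn [-0.    -0.     0.043] toolx [ 1.    -0.017  0.   ]
[ 0.748  0.441 -0.004]
```

```bash
P='from h import *
s=manip.read_state();go(522,-90.5,45,-0.06+np.pi/2);print(s["ft_torque"].round(3))'
python3 -m crank '[{"tx":0.0,"ty":0.0,"tz":0.0,"ax":0.0,"ay":0.0,"az":0.02},{"tx":0.0,"ty":0.0,"tz":0.0,"ax":0.0,"ay":0.0,"az":0.03},{"tx":0.0,"ty":0.0,"tz":0.0,"ax":0.0,"ay":0.0,"az":0.03},{"tx":0.0,"ty":0.0,"tz":0.0,"ax":0.0,"ay":0.0,"az":0.03}]' -1 15
python3 -c "$P"
python3 -m crank '[{"tx":0.0,"ty":0.0,"tz":0.0,"ax":0.0,"ay":0.0,"az":0.02},{"tx":0.0,"ty":0.0,"tz":0.0,"ax":0.0,"ay":0.0,"az":0.03},{"tx":0.0,"ty":0.0,"tz":0.0,"ax":0.0,"ay":0.0,"az":0.03},{"tx":0.0,"ty":0.0,"tz":0.0,"ax":0.0,"ay":0.0,"az":0.03}]' -1 15
python3 -c "$P"
```

```text
t: 12.25
ee_pos: [521.1, -90.5, 45.9]
tcp_rot: [-0.0, 1.0, -0.023, 0.0]
force: [-1.4, 3.0, 6.4]
width: 9.7
t 12.25 pos [521.1 -90.5  45.9] w 9.7 F [-1.4  3.   6.4] J [ 0.02  0.51  0.07  2.   -0.05  0.64 -1.49]
shift m [ 0.0009 -0.      0.0009] turn [-0.001 -0.     0.013] toolx [ 0.999 -0.047  0.   ]
[0.705 0.478 0.002]
t: 12.58
ee_pos: [521.1, -90.5, 45.9]
tcp_rot: [-0.0, 0.999, -0.038, 0.0]
force: [-1.9, 3.8, 5.7]
width: 10.0
t 12.58 pos [521.1 -90.5  45.9] w 10.0 F [-1.9  3.8  5.7] J [ 0.02  0.51  0.07  2.   -0.06  0.64 -1.52]
shift m [ 0.0009 -0.0001  0.0009] turn [-0.    -0.    -0.016] toolx [ 0.997 -0.076  0.   ]
[0.66  0.401 0.335]
```

Torque jumped to 0.335 N·m, consistent with the seat. I'll push once more to confirm.

```bash
P='from h import *
s=manip.read_state();go(522,-90.5,45,-0.06+np.pi/2);print(s["ft_torque"].round(3))'
python3 -m crank '[{"tx":0.0,"ty":0.0,"tz":0.0,"ax":0.0,"ay":0.0,"az":0.015},{"tx":0.0,"ty":0.0,"tz":0.0,"ax":0.0,"ay":0.0,"az":0.025},{"tx":0.0,"ty":0.0,"tz":0.0,"ax":0.0,"ay":0.0,"az":0.025},{"tx":0.0,"ty":0.0,"tz":0.0,"ax":0.0,"ay":0.0,"az":0.025}]' -1 15
python3 -c "$P"
```

```text
t: 12.92
ee_pos: [521.1, -90.5, 45.8]
tcp_rot: [-0.0, 0.999, -0.051, 0.0]
force: [-2.2, 2.9, 6.1]
width: 10.2
t 12.92 pos [521.1 -90.5  45.8] w 10.2 F [-2.2  2.9  6.1] J [ 0.01  0.51  0.08  2.   -0.07  0.64 -1.54]
shift m [ 0.0009 -0.0001  0.0008] turn [-0.    -0.    -0.041] toolx [ 0.995 -0.101  0.   ]
[0.686 0.472 0.364]
```

Seated: the torque held at 0.36 N·m at an angle of about -0.06, matching the stand yaw. Backing off to a tool-x angle of 1.511.

```bash
P='from h import *
s=manip.read_state();go(522,-90.5,45,-0.06);print(s["ft_torque"].round(3))'
python3 -m crank '[{"tx":0.0,"ty":0.0,"tz":0.0,"ax":0.0,"ay":0.0,"az":-0.06},{"tx":0.0,"ty":0.0,"tz":0.0,"ax":0.0,"ay":0.0,"az":-0.14},{"tx":0.0,"ty":0.0,"tz":0.0,"ax":0.0,"ay":0.0,"az":-0.22},{"tx":0.0,"ty":0.0,"tz":0.0,"ax":0.0,"ay":0.0,"az":-0.3},{"tx":0.0,"ty":0.0,"tz":0.0,"ax":0.0,"ay":0.0,"az":-0.38},{"tx":0.0,"ty":0.0,"tz":0.0,"ax":0.0,"ay":0.0,"az":-0.46},{"tx":0.0,"ty":0.0,"tz":0.0,"ax":0.0,"ay":0.0,"az":-0.54},{"tx":0.0,"ty":0.0,"tz":0.0,"ax":0.0,"ay":0.0,"az":-0.62},{"tx":0.0,"ty":0.0,"tz":0.0,"ax":0.0,"ay":0.0,"az":-0.7},{"tx":0.0,"ty":0.0,"tz":0.0,"ax":0.0,"ay":0.0,"az":-0.78}]' -1 15
python3 -m crank '[{"tx":0.0,"ty":0.0,"tz":0.0,"ax":0.0,"ay":0.0,"az":-0.08},{"tx":0.0,"ty":0.0,"tz":0.0,"ax":0.0,"ay":0.0,"az":-0.16},{"tx":0.0,"ty":0.0,"tz":0.0,"ax":0.0,"ay":0.0,"az":-0.24},{"tx":0.0,"ty":0.0,"tz":0.0,"ax":0.0,"ay":0.0,"az":-0.32},{"tx":0.0,"ty":0.0,"tz":0.0,"ax":0.0,"ay":0.0,"az":-0.4},{"tx":0.0,"ty":0.0,"tz":0.0,"ax":0.0,"ay":0.0,"az":-0.48},{"tx":0.0,"ty":0.0,"tz":0.0,"ax":0.0,"ay":0.0,"az":-0.56},{"tx":0.0,"ty":0.0,"tz":0.0,"ax":0.0,"ay":0.0,"az":-0.64},{"tx":0.0,"ty":0.0,"tz":0.0,"ax":0.0,"ay":0.0,"az":-0.7},{"tx":0.0,"ty":0.0,"tz":0.0,"ax":0.0,"ay":0.0,"az":-0.7}]' -1 15
python3 -c "$P"
```

```text
t: 13.75
ee_pos: [521.1, -90.6, 45.9]
tcp_rot: [-0.0, 0.942, 0.334, 0.0]
force: [-1.8, 1.8, 4.2]
width: 9.7
t: 14.58
ee_pos: [521.2, -90.6, 45.9]
tcp_rot: [-0.0, 0.771, 0.637, 0.0]
force: [-1.8, 3.3, 4.9]
width: 10.2
t 14.58 pos [521.2 -90.6  45.9] w 10.2 F [-1.8  3.3  4.9] J [ 0.31  0.53 -0.33  1.97  0.26  0.68 -0.37]
shift m [0.0002 0.0007 0.0009] turn [ 0.001 -0.001 -0.129] toolx [0.188 0.982 0.001]
[0.711 0.322 0.035]
```

```bash
P='from h import *
s=manip.read_state();go(522,-90.5,45,-0.06);print(s["ft_torque"].round(3))
crop("top",290,165,90,60,4,"g1.png");a=cv2.resize(manip.grab_frame("side")[220:300,245:325,::-1],(480,480),interpolation=2)
b=cv2.resize(manip.grab_frame("top")[180:220,300:326,::-1],(312,480),interpolation=2);cv2.imwrite("pics/g.png",np.hstack([a,b]))'
python3 -m crank '[{"tx":0.0,"ty":0.0,"tz":0.0,"ax":0.0,"ay":0.0,"az":-0.06},{"tx":0.0,"ty":0.0,"tz":0.0,"ax":0.0,"ay":0.0,"az":-0.11},{"tx":0.0,"ty":0.0,"tz":0.0,"ax":0.0,"ay":0.0,"az":-0.129},{"tx":0.0,"ty":0.0,"tz":0.0,"ax":0.0,"ay":0.0,"az":-0.129},{"tx":0.0,"ty":0.0,"tz":0.0,"ax":0.0,"ay":0.0,"az":-0.129},{"tx":0.0,"ty":0.0,"tz":0.0,"ax":0.0,"ay":0.0,"az":-0.129}]' -1 15
python3 -c "$P"
```

```text
t: 15.08
ee_pos: [521.3, -90.6, 45.9]
tcp_rot: [0.0, 0.73, 0.684, 0.0]
force: [-1.2, 3.5, 5.2]
width: 9.7
t 15.08 pos [521.3 -90.6  45.9] w 9.7 F [-1.2  3.5  5.2] J [ 0.34  0.54 -0.36  1.97  0.29  0.68 -0.27]
shift m [0.0001 0.0007 0.0009] turn [ 0.001 -0.    -0.004] toolx [0.064 0.998 0.   ]
[0.67  0.326 0.06 ]
```

View pics/g.png

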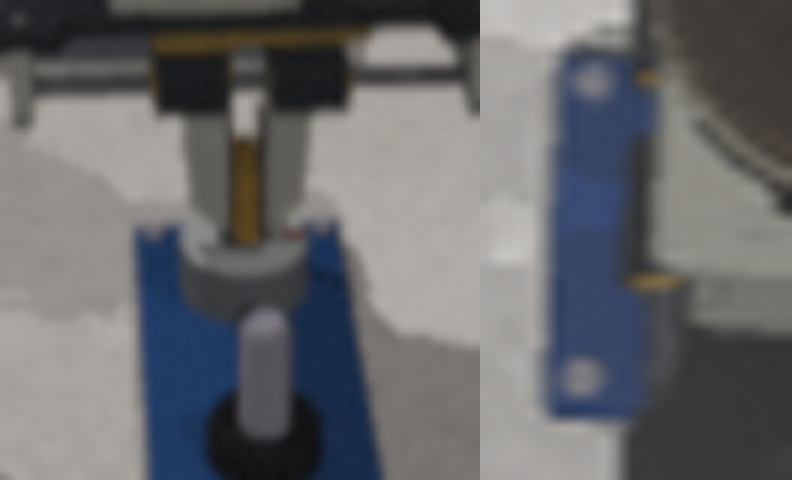

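Picture: the spade head at (245,190) is edge-on along the stand's y, flat between the pads, and the spindle is empty. Handing in.

```bash
python3 -c "
from h import *
print(manip.close_job())"
```

```text
the job is handed in; nothing more can be done
None
```

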